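# Press a brass stud into a writing board with bench locking pliers

### The job

Slide the little writing board fully home into the throat of the bench-mounted locking pliers, squeeze the two handles together until the pliers snap over centre and stay locked with nothing holding them, so that the brass stud is pressed fully into the board, then push the release lever's thumb tab away from the moving handle until the pliers spring wide open by themselves. Press the stud only with the pliers and open them only with the lever; go gently, never more than 35 N on a handle or 25 N on the tab, and leave the inkpot, bowl, pen and hammer beside the pliers where they are.

Things in the scene. Friction and masses are not known exactly. Their poses are not given: they have to be found in the camera images.
- stand: pale wooden base plank 480 x 130 x 22 mm, fixed to the table, carrying everything below. Its origin is on the table top, directly under the jaw pivot. Its x axis runs along the pliers: handles and release tab at +x, jaws and writing board at -x; its y axis points from the fixed handle to the moving handle; z is up. The plank spans x from -295 to +185 mm. All positions called 'stand x/y/z' are in this frame. The middle plane of the pliers is at z = 60 mm
- fixed_grip: fixed steel handle bar of the pliers, immovable: stand x 20 to 134 mm, 10 mm thick (stand y -5 to +5 mm), z 51 to 69 mm. Under it one post only, at stand x 90 to 110 mm, 10 mm thick like the bar, down to the plank. Its origin is on the bar's centreline over the jaw pivot, z = 60 mm; axes as the stand's
- fixed_squeeze (a point): point on the fixed handle's centreline, stand (85, 0, 60) mm, where to squeeze
- moving_grip: the bar of the moving steel handle, 10 mm thick and 20 mm tall (z 50 to 70 mm), 42 to 138 mm from its pin; origin at the pin end on the bar's centreline, its x axis runs along the bar to the free end, y away from the fixed handle. Locked, it lies parallel to the fixed handle with its centreline at stand y = 20 mm (faces y 15 and 25 mm), ending at stand x = 146 mm, so the pair measures 30 mm over the outsides. Open, it is splayed out by 0.50 rad
- moving_squeeze (a point): point on the moving handle's centreline, 77 mm from its pin, where to squeeze; 54 mm from the fixed handle's centreline when open (about 66 mm over the outsides there), 20 mm when locked
- handle (a joint): turn of the moving handle, rad: 0 wide open, 0.74 locked against its stop. It moves lightly until the jaw meets the stud (at about 0.2 to 0.3), then needs a slowly rising squeeze, peaking at some 10 to 16 N on each handle at the squeeze points when done slowly, more when quick (it differs from day to day with the adjusting screw), eases, and snaps over centre at about 0.69 and holds itself. The sprung nut on the adjusting screw gives about 3 mm
- lever (a joint): turn of the release lever, rad: 0 at rest (sprung), grows as the thumb tab is pushed towards -y of the stand, 0.58 at its hard stop. Needs 5 to 10 N at the tab; the locked pliers let go at about 0.4 to 0.5, just short of the stop (pressed home to its stop they always have), and the jaw and handle spring open. It springs back when let go
- shoe (a joint): travel of the wooden shoe carrying the writing board, m: it slides along +x of the stand; 0 drawn back, 0.055 fully home with the board's edge against the steel stop in the throat. Slides with about 4 N of friction and stays where left
- board: upright wooden writing board fixed in the shoe, 12 mm thick (y), 80 mm tall with its top edge at z = 105.5 mm, 165 mm long plus a narrow tail of 25 mm; origin at its lower edge at the end nearest the pliers, axes as the stand's (the board extends to -x from here). At home the origin is at stand x = -12.5 mm; its middle is at stand y = -9 mm
- board_top (a point): middle of the board's straight top edge, 90 mm behind the board's end nearest the pliers; pinch or push here, only this edge is free on both sides
- stud (a joint): how far the brass stud is pressed in, m: 0 to 0.0015 at the start, 0.005 fully seated. Needs some 20 N, which the jaw gives; only reached by the jaw when the board is home
- inkpot: small open brass inkpot, 52 mm wide, 45 mm tall; bystander, origin at the centre of its underside
- reed_pen: reed pen, 9 mm thick, 170 mm long; bystander, origin at the centre of its underside
- mallet: wooden-handled hammer lying flat; bystander, origin at the centre of its underside
- stud_bowl: small wooden bowl, 90 mm wide, 35 mm tall; bystander, origin at the centre of its underside
- thumb_tab: thumb tab of the release lever: upright dark steel plate 16 mm (x) x 8 mm (y) x 46 mm (z 42 to 88 mm) standing free beyond both handles' ends; its origin is its middle, at z = 65 mm, at rest at stand (170, -4) mm. The lever pivots at stand (124, 0) mm, so the tab swings about 25 mm to -y. At rest its face towards +y is at stand y = 0; the space on that side at its own stand x is empty from the plank up
- stud_cap: the stud's brass head; origin at the centre of its outer face (14 mm disc, 3 mm thick, facing +y of the stand, z = 60 mm), 27.5 mm behind the board's end nearest the pliers

How it is judged:
By the outcome, as a careful person would: the job done as asked, in the order asked, and still so for the second after the job is handed in, with the robot touching nothing.
It also fails if it takes over 72 s, if anything falls off the work surface, if the arm or the gripper's body presses on something with over 40 N, if the wrist force passes 120 N, or if a joint passes its speed limit or range.

### The arm

A 7-joint arm with a two-finger parallel gripper is mounted at the origin on the work surface. World frame = base frame: x ahead of the robot, y to its left, z up, the work surface at z = 0. Lengths are in m, angles in rad, forces in N, time in s.
With the tool pointing down it reaches from about 0.4 to 0.85 m from the base axis. Payload 4.5 kg.
Tool frame: the origin (TCP) lies between the finger pads; the fingertips stand 19 mm ahead of it and the grasp point (between the pads) is the TCP (r.tips_ahead is the distance from the TCP to the fingertips, in m); z points along the fingers, y is the line along which they close (so a half turn about z gives the same grasp; the last joint's range is limited). The gripper opens to 88 mm and grips with 3 to 60 N. Pads are 18 mm wide; open, the fingers measure 123 mm over their backs; the gripper's body (75 mm by 187 mm) begins 45 mm behind the grasp point.
Start: joints at [1.381, 0.689, -0.195, 1.565, 0.157, 0.902, -0.215], TCP at [0.139, -0.609, 0.258] pointing down, gripper open.
Joint ranges: [-3.01, 3.01], [-0.46, 2.08], [-1.47, 1.51], [0.13, 2.56], [-1, 4.14], [0.04, 2.09], [-2.66, 2.66]. Speed limits (rad/s): [2.57, 2.57, 3.14, 3.14, 3.14, 3.14, 3.14].

### API

Orientations are given as a unit quaternion [x, y, z, w].
In Python, from plant import r, cams, models gives the robot as it stands. The module is installed in compiled form; this text tells all that it offers.
- The arm moves only by the tool jog_arm, never from a script. Its arguments are lists of equal length, an entry for each row: "turn": the turn, a rotation vector about the tool's x, y, z in rad, a list of three; "translation": the shift along the tool's x, y, z in m, a list of three; "grip": the closure, from 0 (fully open) to 1 (shut). In form: {"turn": [[ax, ay, az], ...], "translation": [[tx, ty, tz], ...], "grip": [grip, ...]}. A call has 1 to 20 rows; each row is the pose to reach, as a shift and turn from the pose commanded when the call began, along the tool's axes at that moment; what a row does not reach only later rows make up. A row lasts 1/8 s, in which the tool goes at most 62.5 mm and 10.7 degrees, less where a joint would pass 70% of its speed; a pose out of reach is approached as far as the arm can. A call with a gripper value outside its range is refused whole. The fingers move at their own pace and stop on an object; "force" is the grip in N (left out, the last holds). Time passes only in rows, so rows that repeat a pose let the fingers close. It gives the time, the measured TCP pose, the force, the opening and the grip force at its end, in the units of the state.
- r.get_state(): the state, without advancing time (a new reading comes with each control period).
- cams.snapshot(name): name is "scene" or "top" or "wrist"; returns the picture (420x560x3 uint8, red, green, blue); there is no depth.
- cams.camera_params(name): a dict with "fx", "fy", "cx", "cy" (pixels), "eye" and "orientation" of the camera in the world. Camera axes: x right, y up, looking along -z (the intrinsics and any distortion apply to the point x, -y, -z); pixel columns grow to the right and rows downward; lengths in m; the calibration is good to about 2 mm. A picture is of the moment at which its call begins: read the wrist's pose just before it. camera_params takes no time and is no camera call; for the wrist camera it gives the pose at the moment of the call.
- r.finish_job(): hands the job in; it is judged then, once.
Trained networks look in the newest picture that a camera, given by its name, has taken for a name from the list of things; names that differ only in an ending like _2 or _b are one class to them, and where a whole thing is asked for, a point or a joint stands for the part that bears it (a point fixed in the world has none). Each returns a list of dicts, best first, with "p" (0 to 1); they miss things now and then, are a little off and sometimes report something else, mostly with a low value. They report only what shows in the picture. A call takes as long as a camera call.
- models.find_in(camera, name): "position" ([x, y, z] in m, in world coordinates, good to about 4 mm: the middle of the surface that is visible of it).
- models.masks_of(camera, name): "pixels" (420x560 bool, what is visible of it).
- models.place_of(camera, name): "position" ([x, y, z] in m, in world coordinates, good to about 4 mm: a listed point, or the origin of a listed thing).
The state is a dict: "clock": time; "q": joint angles; "qd": joint speeds; "joint_torque": joint torques, N m; "tool_pos": TCP position; "eef_rot": TCP orientation; "contact_force": force on the tool from outside, world axes, zero at the start; "moment": the same for the moment, N m; "opening": opening from 0.0 (shut) to 1.0 (fully open); "finger_force": force on a finger pad.
Only numpy, scipy, OpenCV 4.12 (cv2) and the standard library are available. Lean on these libraries where they do the work, as an engineer would, in place of code of your own. Each camera call takes 0.05 s, during which the arm holds its last target. There are 200 camera calls.

## Working session

There is one attempt and no reset: what is moved stays moved. The work goes in short steps, Python scripts to look and compute and a tool call to move; the robot and the scene stay as the last step left them, time stands still between calls to the robot, and variables do not carry over. Pictures are saved under pics/ and viewed, at most 10 in all, crops included, and the job is handed in when it is done.

Besides the shell and the picture viewer there is one more tool, called after ">>>" as name(argument=value, ...) on one line, values as JSON. jog_arm: Moves the arm, as the interface text tells. Its arguments: {"type":"object","properties":{"turn":{"type":"array"},"translation":{"type":"array"},"grip":{"type":"array"},"force":{"type":"number"}},"required":["turn","translation","grip"]}

```bash
mkdir -p pics; cat > h.py <<'E'
import numpy as np, cv2
from plant import r, cams, models
from scipy.spatial.transform import Rotation as R
np.set_printoptions(precision=4,suppress=True)
def best(cam,n,fn='place_of'):
    l=getattr(models,fn)(cam,n)
    return (np.array(l[0]['position']),round(l[0]['p'],2)) if l else None
E
python3 - <<'E'
from h import *
s=r.get_state();print(s['clock'],s['tool_pos'],s['eef_rot'],s['opening'])
ims=[]
for c in('scene','top'):
    im=cams.snapshot(c)[:,:,::-1]; cv2.imwrite(f'pics/{c}0.png',im)
    print(c,{k:np.array(v) for k,v in cams.camera_params(c).items()})
    for n in 'stand fixed_grip fixed_squeeze moving_grip moving_squeeze board board_top thumb_tab stud_cap inkpot reed_pen mallet stud_bowl'.split(): print(n,best(c,n))
E
```

```text
0.0 [ 0.1385 -0.6089  0.2569] [ 0.9937  0.1117 -0.0002 -0.0009] 0.9988703059227049
scene {'fx': array(425.6748), 'fy': array(425.6748), 'cx': array(275.9331), 'cy': array(205.9729), 'eye': array([ 0.9303, -0.367 ,  0.7677]), 'orientation': array([0.3186, 0.1288, 0.3285, 0.8798])}
stand (array([ 0.5237,  0.0989, -0.0013]), 0.91)
fixed_grip (array([0.5029, 0.1849, 0.0562]), 0.72)
fixed_squeeze (array([0.5014, 0.1821, 0.0569]), 0.72)
moving_grip None
moving_squeeze (array([0.4476, 0.1629, 0.0595]), 0.51)
board (array([0.5465, 0.0535, 0.0233]), 0.75)
board_top (array([ 0.5641, -0.0347,  0.106 ]), 0.66)
thumb_tab (array([0.4868, 0.2597, 0.0663]), 0.61)
stud_cap None
inkpot (array([0.6127, 0.2289, 0.0006]), 0.65)
reed_pen (array([ 0.4614, -0.089 , -0.004 ]), 0.77)
mallet (array([0.3725, 0.1162, 0.0037]), 0.67)
stud_bowl (array([ 0.6887, -0.0201,  0.0009]), 0.95)
top {'fx': array(416.6297), 'fy': array(416.6297), 'cx': array(278.4788), 'cy': array(205.2496), 'eye': array([0.4874, 0.0539, 0.9734]), 'orientation': array([-0.0182,  0.0142,  0.7086, -0.7053])}
stand (array([0.5225, 0.0963, 0.0004]), 0.58)
fixed_grip None
fixed_squeeze (array([0.5024, 0.1777, 0.0562]), 0.57)
moving_grip None
moving_squeeze None
board (array([0.5435, 0.055 , 0.023 ]), 0.94)
board_top (array([ 0.5662, -0.034 ,  0.1079]), 0.94)
thumb_tab (array([0.4794, 0.2655, 0.067 ]), 0.56)
stud_cap None
inkpot (array([0.6158, 0.2269, 0.0013]), 0.84)
reed_pen (array([ 0.4607, -0.0903, -0.0012]), 0.74)
mallet (array([0.3721, 0.1149, 0.0026]), 0.68)
stud_bowl (array([ 0.6915, -0.0214, -0.0013]), 0.83)
```

```bash
python3 -c "print(open('h.py').read()[:0])"; ls pics
```

```text
scene0.png
top0.png
```

View pics/top0.png

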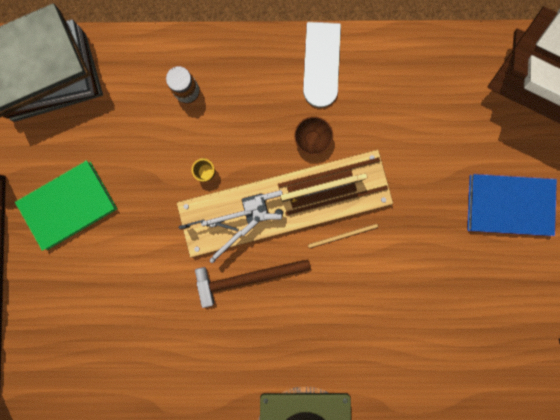

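View pics/scene0.png

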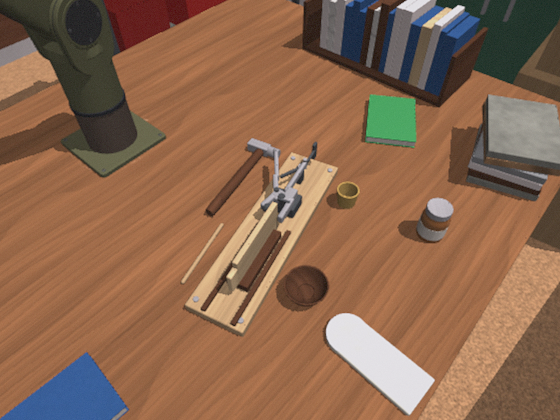

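```bash
python3 - <<'E'
from h import *
# fit stand x,y,yaw from averaged detections (board shoe travel unknown d)
obs={'stand':[(.5237,.0989),(.5225,.0963)],'fs':[(.5014,.1821),(.5024,.1777)],'fg':[(.5029-0,.1849)],'ms':[(.4476,.1629)],'tab':[(.4868,.2597),(.4794,.2655)],'board':[(.5465,.0535),(.5435,.055)],'bt':[(.5641,-.0347),(.5662,-.034)]}
del obs['fg']
from scipy.optimize import least_squares
def pts(p):
    d=p[3]; L={'stand':(0,0),'fs':(.085,0),'ms':None,'tab':(.170,-.004),'board':(-.0125-d,-.009),'bt':(-.1025-d,-.009)}
    return L
def f(p):
    c,s=np.cos(p[2]),np.sin(p[2]);out=[]
    for k,l in pts(p).items():
        if l is None: continue
        q=np.array([p[0]+c*l[0]-s*l[1],p[1]+s*l[0]+c*l[1]])
        for o in obs[k]: out+=list(q-o)
    return np.array(out)
z=least_squares(f,[.523,.097,1.8,.05],loss='soft_l1',f_scale=.003);print(z.x,(f(z.x)*1e3).round(1))
E
```

```text
[0.523  0.0975 1.8225 0.0353] [-0.7 -1.4  0.5  1.2  0.4 -2.3 -0.6  2.1 -2.3  3.4  5.1 -2.4 -2.9 -0.
  0.1 -1.5  1.9  1.  -0.2  0.3]
```

The top view shows the plank (corners about (178,202), (378,152), (392,207), (191,256)). The handles are at the left, the board at the right, the bowl and inkpot on the -y side, and the hammer and pen on the +y side. The scene view agrees. I'll refine the yaw from the plank outline.

```bash
cat >> h.py <<'E'
def proj(cam,P):
    k=cams.camera_params(cam);P=np.atleast_2d(P)
    c=R.from_quat(k['orientation']).inv().apply(P-np.array(k['eye']))
    return np.c_[k['fx']*c[:,0]/-c[:,2]+k['cx'],k['fy']*-c[:,1]/-c[:,2]+k['cy']]
def unproj(cam,uv,z):
    k=cams.camera_params(cam);uv=np.atleast_2d(uv)
    d=R.from_quat(k['orientation']).apply(np.c_[(uv[:,0]-k['cx'])/k['fx'],-(uv[:,1]-k['cy'])/k['fy'],-np.ones(len(uv))])
    e=np.array(k['eye']);return e+d*((z-e[2])/d[:,2])[:,None]
E
python3 - <<'E'
from h import *
cams.snapshot('top'); cams.snapshot('scene')
for c in('top','scene'):
    m=models.masks_of(c,'stand')
    if not m: print('none');continue
    print(m[0]['p'],m[0]['pixels'].sum())
    v,u=np.nonzero(m[0]['pixels'])
    w=unproj(c,np.c_[u,v],.022)[:,:2].astype(np.float32)
    (cx,cy),sz,a=cv2.minAreaRect(w*1000);print(cx,cy,sz,a)
    box=cv2.boxPoints(((cx,cy),sz,a));print(box)
E
```

```text
0.72 11960
525.1843872070312 45.06266784667969 (152.93284606933594, 485.22113037109375) 14.892595291137695
[[ 388.9337  259.8713]
 [ 513.6393 -209.0509]
 [ 661.4351 -169.746 ]
 [ 536.7294  299.1763]]
0.71 11378
527.7103271484375 67.54438781738281 (174.13150024414062, 550.7161254882812) 20.0179386138916
[[ 351.6456  296.463 ]
 [ 540.1636 -220.9819]
 [ 703.775  -161.3742]
 [ 515.257   356.0707]]
```

```bash
python3 - <<'E'
from h import *
from scipy.optimize import minimize
ims={}
for c in('top','scene'):
    g=cv2.imread(f'pics/{c}0.png').astype(float); 
    gr=cv2.GaussianBlur(g[:,:,0],(0,0),1.0) # blue channel: pale wood high, table low
    ims[c]=(gr,cv2.Sobel(gr,cv2.CV_64F,1,0),cv2.Sobel(gr,cv2.CV_64F,0,1))
def corners(p):
    c,s=np.cos(p[2]),np.sin(p[2]);L=np.array([[-.295,-.065],[.185,-.065],[.185,.065],[-.295,.065]])
    return np.c_[p[0]+c*L[:,0]-s*L[:,1],p[1]+s*L[:,0]+c*L[:,1],np.full(4,.022)]
def score(p,cs):
    t=0
    C=corners(p)
    for c in cs:
        P=np.vstack([C[i]+(C[(i+1)%4]-C[i])*np.linspace(.03,.97,150)[:,None] for i in range(4)])
        n=P-C.mean(0); 
        C2=corners(p); 
        ctr=C.mean(0); outs=[]
        for i in range(4):
            e=C[(i+1)%4]-C[i]; nn=np.array([e[1],-e[0],0])/np.linalg.norm(e)
            if nn@(C[i]-ctr)<0: nn=-nn
            outs+= [nn]*150
        outs=np.array(outs)
        def samp(Q):
            uv=proj(c,Q).astype(np.float32);return cv2.remap(ims[c][0].astype(np.float32),uv[:,0],uv[:,1],cv2.INTER_LINEAR)
        t+=np.clip(samp(P-outs*.004)-samp(P+outs*.004),0,60).mean()
    return -t
for cs in(('top',),('scene',),('top','scene')):
    b=None
    for dy in(-.02,0,.02):
        z=minimize(score,[.523,.0975,1.8225+dy],args=(cs,),method='Nelder-Mead',options=dict(initial_simplex=[[.523,.0975,1.8225+dy],[.529,.0975,1.8225+dy],[.523,.104,1.8225+dy],[.523,.0975,1.8425+dy]]))
        if b is None or z.fun<b.fun:b=z
    print(cs,b.x,b.fun)
E
```

```text
('top',) [0.5228 0.0991 1.822 ] -52.55363464355469
('scene',) [0.5228 0.0966 1.8257] -50.863182067871094
('top', 'scene') [0.5227 0.0978 1.8244] -101.33482360839844
```

```bash
cat >> h.py <<'E'
S0=np.array([.5227,.0978]);YAW=1.824
RS=R.from_euler('z',YAW)
RT=RS*R.from_quat([1,0,0,0])   # tool x=stand x, y=-stand y, z down
def w(x,y,z): return RS.apply([x,y,z])+[*S0,0]
def st(P): return RS.inv().apply(np.array(P)-[*S0,0])
def state():
    s=r.get_state();q=R.from_quat(s['eef_rot'])
    print('t',round(s['clock'],2),'stand mm',st(s['tool_pos'])*1000,'rotvec err',(q.inv()*RT).as_rotvec(),'F stand',RS.inv().apply(s['contact_force']),'M',np.array(s['moment']),'op',round(s['opening']*88,1),'ff',s['finger_force'],'q',np.array(s['q']))
    return s,q
def go(x,y,z):
    s,q=state();print('trans',q.inv().apply(w(x,y,z)-s['tool_pos']),'turn',(q.inv()*RT).as_rotvec())
E
python3 - <<'E'
from h import *
for p in [(.565,-.034,.107)]: print(st(p))
go(-.136,-.009,.20)
for n,p in dict(ink=(.614,.228,0),pen=(.461,-.09,0),mal=(.372,.1155,0),bowl=(.690,-.021,0)).items(): print(n,st(p))
E
```

```text
[-0.1382 -0.0079  0.107 ]
t 1.6 stand mm [-588.4871  548.873   257.7408] rotvec err [ 0.0001  0.     -1.6002] F stand [-0.1382  0.3908 -0.2925] M [-0.0162  0.0132 -0.0004] op 88.3 ff 0.0 q [ 1.3808  0.6891 -0.1946  1.5653  0.1573  0.9025 -0.2151]
trans [ 0.5443 -0.4687  0.0577] turn [ 0.0001  0.     -1.6002]
ink [ 0.1032 -0.121   0.    ]
pen [-0.1664  0.1068  0.    ]
mal [0.0549 0.1415 0.    ]
bowl [-0.1569 -0.1322  0.    ]
```

>>> jog_arm(turn=[[0,0,-0.1],[0,0,-0.2],[0,0,-0.3],[0,0,-0.4],[0,0,-0.5],[0,0,-0.6],[0,0,-0.7],[0,0,-0.8],[0,0,-0.9],[0,0,-1.0],[0,0,-1.1],[0,0,-1.2],[0,0,-1.3],[0,0,-1.4],[0,0,-1.5],[0,0,-1.6],[0,0,-1.6],[0,0,-1.6]], translation=[[0.034,-0.029,0.003],[0.068,-0.059,0.006],[0.102,-0.088,0.009],[0.136,-0.117,0.012],[0.17,-0.146,0.015],[0.204,-0.176,0.018],[0.238,-0.205,0.021],[0.272,-0.234,0.024],[0.306,-0.264,0.027],[0.34,-0.293,0.03],[0.374,-0.322,0.033],[0.408,-0.352,0.036],[0.442,-0.381,0.039],[0.476,-0.41,0.042],[0.51,-0.439,0.045],[0.544,-0.469,0.057],[0.544,-0.469,0.057],[0.544,-0.469,0.057]], grip=[0.2,0.4,0.4,0.4,0.4,0.4,0.4,0.4,0.4,0.4,0.4,0.4,0.4,0.4,0.4,0.4,0.4,0.4], force=15)

```text
clock: 3.85
tool_pos: [0.5646, -0.0323, 0.2005]
eef_rot: [0.613, 0.79, -0.001, -0.0]
contact_force: [-0.3, -0.7, -0.2]
opening: 0.598
finger_force: 0.0
```

```bash
python3 - <<'E'
from h import *
go(-.136,-.009,.107)
E
```

```text
t 3.85 stand mm [-136.4279   -7.9766  200.5404] rotvec err [-0.0012  0.0009 -0.0013] F stand [-0.5999  0.516  -0.1739] M [-0.0901 -0.0431 -0.0026] op 52.6 ff 0.0 q [ 0.2822  0.7287 -0.5264  1.7945  0.5097  0.7584 -0.2608]
trans [0.0005 0.0011 0.0935] turn [-0.0012  0.0009 -0.0013]
```

>>> jog_arm(turn=[[0,0,0],[0,0,0],[0,0,0],[0,0,0],[0,0,0],[0,0,0],[0,0,0],[0,0,0],[0,0,0],[0,0,0]], translation=[[0,0.001,0.03],[0,0.001,0.06],[0,0.001,0.08],[0,0.001,0.095],[0,0.001,0.095],[0,0.001,0.095],[0,0.001,0.095],[0,0.001,0.095],[0,0.001,0.095],[0,0.001,0.095]], grip=[0.5,0.5,0.5,0.5,0.7,0.8,1,1,1,1], force=12)

```text
clock: 5.1
tool_pos: [0.5655, -0.0315, 0.1064]
eef_rot: [0.612, 0.791, -0.001, 0.0]
contact_force: [-3.4, -0.9, 6.4]
opening: 0.132
finger_force: 12.0
```

```bash
python3 - <<'E'
from h import *
state()
E
```

```text
t 5.1 stand mm [-135.9002   -9.0829  106.3648] rotvec err [-0.0008  0.0008 -0.0003] F stand [-0.0612  3.528   6.445 ] M [-0.1779  0.5257  0.0254] op 11.6 ff 11.99748913088115 q [ 0.2184  0.8622 -0.4223  1.8525  0.6245  0.5631 -0.3607]
```

>>> jog_arm(turn=[[0,0,0],[0,0,0],[0,0,0],[0,0,0],[0,0,0],[0,0,0],[0,0,0],[0,0,0],[0,0,0],[0,0,0],[0,0,0],[0,0,0],[0,0,0]], translation=[[0.003,-0.0005,-0.001],[0.006,-0.0005,-0.001],[0.009,-0.0005,-0.001],[0.012,-0.0005,-0.001],[0.015,-0.0005,-0.001],[0.018,-0.0005,-0.001],[0.021,-0.0005,-0.001],[0.024,-0.0005,-0.001],[0.026,-0.0005,-0.001],[0.028,-0.0005,-0.001],[0.029,-0.0005,-0.001],[0.03,-0.0005,-0.001],[0.03,-0.0005,-0.001]], grip=[1,1,1,1,1,1,1,1,1,1,1,1,1], force=15)

```text
clock: 6.72
tool_pos: [0.5579, -0.0021, 0.1065]
eef_rot: [0.612, 0.791, -0.0, -0.0]
contact_force: [2.6, -2.0, -10.9]
opening: 0.133
finger_force: 15.0
```

```bash
python3 - <<'E'
from h import *
state()
E
```

```text
t 6.72 stand mm [-105.4951   -9.051   106.519 ] rotvec err [-0.0003 -0.0003 -0.0001] F stand [ -2.5982  -1.9754 -10.8867] M [-0.73   -0.5191 -0.0585] op 11.7 ff 14.998184277210385 q [ 0.1607  0.8531 -0.4097  1.8789  0.6229  0.5399 -0.4167]
```

>>> jog_arm(turn=[[0,0,0],[0,0,0],[0,0,0],[0,0,0],[0,0,0],[0,0,0]], translation=[[0.001,0,0.0006],[0.002,0,0.0006],[0.003,0,0.0006],[0.004,0,0.0006],[0.005,0,0.0006],[0.005,0,0.0006]], grip=[1,1,1,1,1,1])

```text
clock: 7.48
tool_pos: [0.5566, 0.0028, 0.1064]
eef_rot: [0.612, 0.791, -0.0, 0.0]
contact_force: [-2.0, -4.0, 0.9]
opening: 0.133
finger_force: 15.0
```

```bash
python3 - <<'E'
from h import *
state()
E
```

```text
t 7.47 stand mm [-100.482    -9.0585  106.3882] rotvec err [-0.0001  0.0001  0.    ] F stand [-3.4119  2.9723  0.8858] M [-0.9073  0.1545  0.0066] op 11.7 ff 14.99918878544122 q [ 0.1503  0.8518 -0.407   1.8831  0.6232  0.5357 -0.4267]
```

>>> jog_arm(turn=[[0,0,0],[0,0,0],[0,0,0],[0,0,0]], translation=[[0.001,0,0],[0.002,0,0],[0.003,0,0],[0.003,0,0]], grip=[1,1,1,1])

```text
clock: 7.98
tool_pos: [0.5564, 0.0036, 0.1064]
eef_rot: [0.613, 0.79, -0.001, 0.001]
contact_force: [-1.8, -7.1, 2.7]
opening: 0.137
finger_force: 15.0
```

```bash
python3 - <<'E'
from h import *
state()
for c in('top',):
    cams.snapshot(c); 
    for n in('board','board_top'): p=best(c,n); print(n,p, st(p[0]) if p else '')
E
```

```text
t 7.97 stand mm [-99.6107  -9.0764 106.391 ] rotvec err [-0.0001  0.0028 -0.0016] F stand [-6.4392  3.5496  2.6763] M [-1.6041  0.0187  0.0474] op 12.1 ff 14.998889788985252 q [ 0.1451  0.8509 -0.4031  1.8844  0.6242  0.5344 -0.4322]
board (array([0.5344, 0.0874, 0.0248]), 0.64) [-0.013  -0.0087  0.0248]
board_top None
```

>>> jog_arm(turn=[[0,0,0],[0,0,0],[0,0,0],[0,0,0],[0,0,0]], translation=[[0,0,0],[0.001,0,0],[0.002,0,0],[0.003,0,0],[0.003,0,0]], grip=[1,1,1,1,1], force=30)

```text
clock: 8.75
tool_pos: [0.5564, 0.0038, 0.1064]
eef_rot: [0.614, 0.79, -0.002, 0.003]
contact_force: [1.4, -12.6, 2.4]
opening: 0.129
finger_force: 30.0
```

```bash
python3 - <<'E'
from h import *
state()
E
```

```text
t 8.75 stand mm [-99.4694  -9.0706 106.4138] rotvec err [-0.0003  0.0066 -0.0037] F stand [-12.4966   1.8337   2.3678] M [-2.4735 -0.3231  0.0462] op 11.3 ff 30.002814936451614 q [ 0.1402  0.85   -0.3984  1.8853  0.6256  0.5333 -0.4377]
```

>>> jog_arm(turn=[[0,0,0],[0,0,0],[0,0,0],[0,0,0],[0,0,0],[0,0,0],[0,0,0],[0,0,0]], translation=[[-0.002,0,0],[-0.004,0,0],[-0.004,0,0],[-0.004,0,0],[-0.004,0,-0.005],[-0.004,0,-0.04],[-0.004,0,-0.08],[-0.004,0,-0.08]], grip=[1,1,0.6,0.5,0.3,0,0,0])

```text
clock: 9.75
tool_pos: [0.5584, 0.0057, 0.1892]
eef_rot: [0.612, 0.791, 0.003, 0.002]
contact_force: [1.3, 0.9, 0.4]
opening: 0.788
finger_force: 0.0
```

```bash
python3 - <<'E'
from h import *
cams.snapshot('top')
for n in('board','board_top','moving_squeeze','moving_grip','thumb_tab'): p=best('top',n); print(n,p, st(p[0]) if p else '')
go(.085,.028,.16)
E
```

```text
board (array([0.5353, 0.0863, 0.0244]), 0.49) [-0.0143 -0.0093  0.0244]
board_top None 
moving_squeeze (array([0.4484, 0.1634, 0.0628]), 0.78) [0.0821 0.0555 0.0628]
moving_grip None 
thumb_tab (array([0.4822, 0.263 , 0.0689]), 0.44) [ 0.1701 -0.0022  0.0689]
t 10.05 stand mm [-98.5183  -8.5421 185.084 ] rotvec err [-0.002  -0.0003  0.0001] F stand [ 1.2355 -0.183  -0.8958] M [-0.0133 -0.0971  0.0417] op 87.9 ff 0.0 q [ 0.2062  0.738  -0.5052  1.8362  0.5256  0.7058 -0.3451]
trans [ 0.1835 -0.0365  0.0252] turn [-0.002  -0.0003  0.0001]
```

>>> jog_arm(turn=[[0,0,0],[0,0,0],[0,0,0],[0,0,0],[0,0,0],[0,0,0],[0,0,0]], translation=[[0.03,-0.006,0.002],[0.07,-0.014,0.006],[0.11,-0.024,0.012],[0.15,-0.033,0.018],[0.175,-0.038,0.022],[0.183,-0.0385,0.025],[0.183,-0.0385,0.025]], grip=[0,0,0,0,0,0,0])

```text
clock: 10.92
tool_pos: [0.4733, 0.1717, 0.1606]
eef_rot: [0.612, 0.791, -0.001, 0.0]
contact_force: [0.1, -0.9, -0.8]
opening: 0.999
finger_force: 0.0
```

```bash
python3 - <<'E'
from h import *
go(.085,.030,.062)
im=cams.snapshot('wrist')[:,:,::-1];cv2.imwrite('pics/wr1.png',im)
for c in('wrist','scene'):
  if c=='scene': cams.snapshot(c)
  for n in('moving_squeeze','fixed_squeeze','thumb_tab','stud_cap'): p=best(c,n); print(c,n,p, st(p[0]) if p else '')
E
```

```text
t 10.93 stand mm [ 83.9581  29.328  160.597 ] rotvec err [-0.0009  0.0008  0.0001] F stand [-0.8736  0.1497 -0.7709] M [ 0.0167 -0.1113  0.0001] op 87.9 ff 0.0 q [-0.1846  0.7141 -0.4152  2.0107  0.5523  0.5288 -0.7422]
trans [ 0.0011 -0.0006  0.0986] turn [-0.0009  0.0008  0.0001]
wrist moving_squeeze (array([0.4502, 0.1617, 0.0629]), 0.58) [0.08   0.0542 0.0629]
wrist fixed_squeeze (array([ 0.5244,  0.0963, -0.0007]), 0.66) [-0.0019 -0.0013 -0.0007]
wrist thumb_tab (array([0.4886, 0.2621, 0.0672]), 0.96) [ 0.1676 -0.0081  0.0672]
wrist stud_cap (array([0.5275, 0.0576, 0.0622]), 0.5) [-0.0401  0.0054  0.0622]
scene moving_squeeze (array([0.4522, 0.1634, 0.0584]), 0.44) [0.0812 0.0518 0.0584]
scene fixed_squeeze (array([0.499 , 0.1834, 0.0552]), 0.51) [0.0888 0.0015 0.0552]
scene thumb_tab (array([0.4825, 0.2603, 0.0687]), 0.57) [ 0.1674 -0.0018  0.0687]
scene stud_cap None
```

View pics/wr1.png

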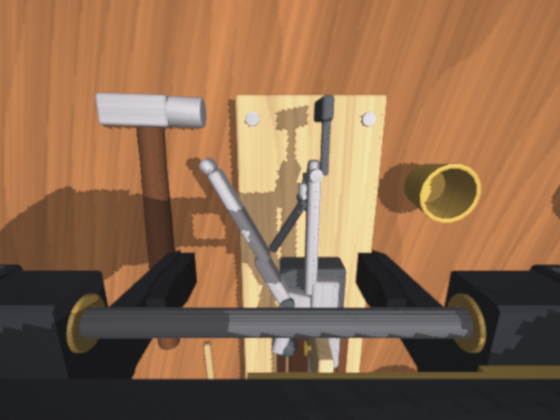

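The wrist view shows both fingers straddling the splayed handle (210,165)–(290,300) and the fixed handle (315,170)–(312,300). The tab is at (325,108), and the inkpot and hammer are clear. Descending.

>>> jog_arm(turn=[[0,0,0],[0,0,0],[0,0,0],[0,0,0],[0,0,0],[0,0,0],[0,0,0]], translation=[[0.001,-0.001,0.02],[0.001,-0.001,0.04],[0.001,-0.001,0.06],[0.001,-0.001,0.08],[0.001,-0.001,0.092],[0.001,-0.001,0.0985],[0.001,-0.001,0.0985]], grip=[0,0,0,0,0,0,0], force=25)

```text
clock: 12.3
tool_pos: [0.472, 0.1728, 0.0625]
eef_rot: [0.612, 0.791, -0.0, 0.0]
contact_force: [-0.3, 0.6, 0.7]
opening: 0.998
finger_force: 0.0
```

```bash
python3 - <<'E'
from h import *
go(.085,.030,.062)
E
```

```text
t 12.3 stand mm [85.3425 30.2888 62.5273] rotvec err [-0.0001  0.0002 -0.0001] F stand [0.6608 0.1343 0.7312] M [-0.039  -0.0711 -0.0524] op 87.8 ff 0.0 q [-0.305   0.8795 -0.2269  2.0608  0.6918  0.2754 -0.871 ]
trans [-0.0003  0.0003  0.0005] turn [-0.0001  0.0002 -0.0001]
```

>>> jog_arm(turn=[[0,0,0],[0,0,0],[0,0,0],[0,0,0],[0,0,0],[0,0,0],[0,0,0],[0,0,0]], translation=[[0,0,0],[0,0.001,0],[0,0.003,0],[0,0.004,0],[0,0.0055,0],[0,0.0065,0],[0,0.0075,0],[0,0.0075,0]], grip=[0.1,0.2,0.25,0.275,0.3,0.325,0.35,0.35], force=25)

```text
clock: 13.3
tool_pos: [0.4784, 0.1747, 0.0625]
eef_rot: [0.612, 0.791, -0.001, -0.0]
contact_force: [-4.6, 0.6, 3.2]
opening: 0.651
finger_force: 8.0
```

```bash
python3 - <<'E'
from h import *
state()
E
```

```text
t 13.3 stand mm [85.5117 23.6019 62.5076] rotvec err [-0.0015  0.      0.    ] F stand [1.7601 4.3324 3.2007] M [ 0.0185  0.8844 -0.0917] op 57.3 ff 8.02780201745918 q [-0.2928  0.8839 -0.2439  2.0393  0.6847  0.2993 -0.8589]
```

>>> jog_arm(turn=[[0,0,0],[0,0,0],[0,0,0],[0,0,0],[0,0,0],[0,0,0],[0,0,0],[0,0,0],[0,0,0]], translation=[[0,0.0005,0],[0,0.001,0],[0,0.0015,0],[0,0.002,0],[0,0.0026,0],[0,0.0032,0],[0,0.0038,0],[0,0.0044,0],[0,0.0044,0]], grip=[0.3625,0.375,0.3875,0.4,0.4125,0.425,0.4375,0.45,0.45], force=25)

```text
clock: 14.42
tool_pos: [0.4827, 0.1759, 0.0625]
eef_rot: [0.612, 0.791, -0.001, -0.0]
contact_force: [-6.5, 1.7, 0.6]
opening: 0.552
finger_force: 5.5
```

```bash
python3 - <<'E'
from h import *
state()
E
```

```text
t 14.43 stand mm [85.5757 19.1492 62.4605] rotvec err [-0.0014 -0.0001  0.0003] F stand [3.2659 5.8244 0.5922] M [ 0.1358  1.0854 -0.0549] op 48.6 ff 5.500856447615661 q [-0.2862  0.8868 -0.2529  2.026   0.6809  0.3126 -0.8515]
```

>>> jog_arm(turn=[[0,0,0],[0,0,0],[0,0,0],[0,0,0],[0,0,0],[0,0,0],[0,0,0],[0,0,0],[0,0,0]], translation=[[0,0.0005,0],[0,0.001,0],[0,0.0016,0],[0,0.0021,0],[0,0.0027,0],[0,0.0032,0],[0,0.0038,0],[0,0.0043,0],[0,0.0043,0]], grip=[0.4625,0.475,0.4875,0.5,0.5125,0.525,0.5375,0.55,0.55], force=25)

```text
clock: 15.55
tool_pos: [0.4881, 0.1771, 0.0626]
eef_rot: [0.612, 0.791, 0.0, 0.0]
contact_force: [-3.4, -0.3, -0.6]
opening: 0.449
finger_force: 1.4
```

```bash
python3 - <<'E'
from h import *
state()
E
```

```text
t 15.55 stand mm [85.4631 13.5909 62.5886] rotvec err [ 0.0008 -0.0003 -0.0001] F stand [ 0.5253  3.3428 -0.5755] M [ 0.1199  0.5935 -0.0462] op 39.5 ff 1.4125691743174684 q [-0.2798  0.8895 -0.2607  2.0114  0.6775  0.3249 -0.8444]
```

>>> jog_arm(turn=[[0,0,0],[0,0,0],[0,0,0],[0,0,0],[0,0,0],[0,0,0],[0,0,0]], translation=[[0,0.0002,0],[0,0.0006,0],[0,0.0011,0],[0,0.0016,0],[0,0.0021,0],[0,0.0026,0],[0,0.0026,0]], grip=[0.5625,0.575,0.5875,0.6,0.6125,0.625,0.625], force=25)

```text
clock: 16.42
tool_pos: [0.4904, 0.1775, 0.0626]
eef_rot: [0.612, 0.791, 0.0, 0.0]
contact_force: [0.2, 0.9, 0.0]
opening: 0.373
finger_force: 0.0
```

```bash
python3 - <<'E'
from h import *
state()
E
```

```text
t 16.43 stand mm [85.255  11.3411 62.6217] rotvec err [ 0.0002  0.0001 -0.0002] F stand [ 0.7811 -0.4454  0.0268] M [-0.054  -0.0677 -0.0001] op 32.8 ff 0.0 q [-0.2761  0.8911 -0.2655  2.0041  0.675   0.333  -0.84  ]
```

>>> jog_arm(turn=[[0,0,0],[0,0,0],[0,0,0],[0,0,0],[0,0,0],[0,0,0]], translation=[[0,0.0005,0],[0,0.001,0],[0,0.0014,0],[0,0.0014,0],[0,0.0014,0],[0,0.0014,0]], grip=[0.635,0.645,0.655,0.67,0.68,0.68], force=18)

```text
clock: 17.18
tool_pos: [0.4923, 0.1783, 0.0626]
eef_rot: [0.613, 0.79, 0.001, 0.0]
contact_force: [2.6, 1.9, -2.5]
opening: 0.323
finger_force: 18.1
```

```bash
python3 - <<'E'
from h import *
state()
E
```

```text
t 17.18 stand mm [85.5164  9.2297 62.6143] rotvec err [ 0.0015 -0.0006 -0.0009] F stand [ 1.2014 -3.0263 -2.5147] M [ 0.2455 -0.6508 -0.5493] op 28.4 ff 18.11139545403421 q [-0.2742  0.8922 -0.268   1.9989  0.6736  0.3363 -0.8381]
```

>>> jog_arm(turn=[[0,0,0],[0,0,0],[0,0,0],[0,0,0],[0,0,0],[0,0,0],[0,0,0],[0,0,0],[0,0,0]], translation=[[0,0,0],[0,-0.005,0],[0,-0.01,0],[0,-0.01,0],[0,-0.01,-0.03],[0,-0.01,-0.06],[0,-0.01,-0.09],[0,-0.01,-0.12],[0,-0.01,-0.12]], grip=[0.6,0.45,0.3,0.2,0.2,0.2,0.5,0.8,1])

```text
clock: 18.3
tool_pos: [0.483, 0.1759, 0.1844]
eef_rot: [0.612, 0.791, 0.002, 0.001]
contact_force: [0.6, 0.3, 0.1]
opening: 0.483
finger_force: 0.0
```

```bash
python3 - <<'E'
from h import *
im=cams.snapshot('wrist')[:,:,::-1];cv2.imwrite('pics/wr2.png',im)
for c in('wrist','top'):
  if c=='top': cams.snapshot(c)
  for n in('moving_squeeze','thumb_tab','stud_cap','board'): p=best(c,n); print(c,n,p, st(p[0]) if p else '')
go(.171,.027,.14)
E
```

```text
wrist moving_squeeze (array([0.4799, 0.1719, 0.0633]), 0.67) [0.0825 0.0229 0.0633]
wrist thumb_tab (array([0.4866, 0.2633, 0.0687]), 0.64) [ 0.1693 -0.0065  0.0687]
wrist stud_cap None 
wrist board None 
top moving_squeeze (array([0.4747, 0.1738, 0.0605]), 0.46) [0.0856 0.0274 0.0605]
top thumb_tab None 
top stud_cap None 
top board (array([0.5347, 0.0893, 0.0213]), 0.64) [-0.0112 -0.0095  0.0213]
t 18.8 stand mm [ 85.3472  20.3082 182.1487] rotvec err [-0.0008  0.0002 -0.    ] F stand [ 0.0374 -1.0719  0.2047] M [-0.0492 -0.0716 -0.0032] op 2.6 ff 0.0 q [-0.1551  0.6916 -0.4628  1.9669  0.5253  0.6037 -0.7142]
trans [ 0.0857 -0.0067  0.0421] turn [-0.0008  0.0002 -0.    ]
```

View pics/wr2.png

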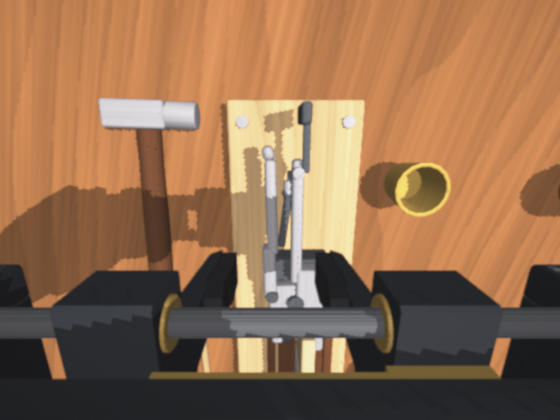

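The handles now lie parallel, (268,155)–(270,295) and (298,170)–(295,300), so the pliers are locked with nothing holding them. The tab is at (306,112). Next I move beside it with the fingers shut.

>>> jog_arm(turn=[[0,0,0],[0,0,0],[0,0,0],[0,0,0],[0,0,0],[0,0,0],[0,0,0],[0,0,0],[0,0,0]], translation=[[0.03,-0.004,0.01],[0.06,-0.008,0.02],[0.087,-0.008,0.032],[0.087,-0.008,0.042],[0.087,-0.008,0.06],[0.087,-0.008,0.08],[0.087,-0.008,0.1],[0.087,-0.008,0.114],[0.087,-0.008,0.114]], grip=[1,1,1,1,1,1,1,1,1], force=20)

```text
clock: 19.92
tool_pos: [0.4521, 0.2565, 0.0677]
eef_rot: [0.612, 0.791, -0.001, 0.0]
contact_force: [-0.4, 0.2, 0.5]
opening: 0.008
finger_force: 0.0
```

```bash
python3 - <<'E'
from h import *
state()
E
```

```text
t 19.93 stand mm [171.3311  28.5633  67.7406] rotvec err [-0.0017  0.0015 -0.0007] F stand [0.3213 0.3463 0.4961] M [-0.0407 -0.0657 -0.022 ] op 0.7 ff 0.0 q [-0.4456  0.8809 -0.2652  2.0062  0.6533  0.3404 -0.9898]
```

Pushing toward -y (tool +y).

>>> jog_arm(turn=[[0,0,0],[0,0,0],[0,0,0],[0,0,0],[0,0,0],[0,0,0],[0,0,0],[0,0,0],[0,0,0],[0,0,0],[0,0,0],[0,0,0]], translation=[[0,0.003,0],[0,0.006,0],[0,0.008,0],[0,0.01,0],[0,0.012,0],[0,0.014,0],[0,0.016,0],[0,0.018,0],[0,0.02,0],[0,0.022,0],[0,0.024,0],[0,0.024,0]], grip=[1,1,1,1,1,1,1,1,1,1,1,1])

```text
clock: 21.42
tool_pos: [0.4752, 0.2631, 0.0683]
eef_rot: [0.612, 0.791, -0.001, -0.0]
contact_force: [-3.6, -2.8, 1.0]
opening: 0.003
finger_force: 1.6
```

```bash
python3 - <<'E'
from h import *
state()
E
```

```text
t 21.43 stand mm [171.9494   4.551   68.3276] rotvec err [-0.0011  0.0007 -0.0004] F stand [-1.8248  4.2224  1.042 ] M [-0.3684  0.4455  0.0232] op 0.3 ff 1.5614387081586756 q [-0.4102  0.8967 -0.3048  1.9357  0.6354  0.4066 -0.9469]
```

>>> jog_arm(turn=[[0,0,0],[0,0,0],[0,0,0],[0,0,0],[0,0,0],[0,0,0],[0,0,0]], translation=[[0,0.001,0],[0,0.002,0],[0,0.003,0],[0,0.004,0],[0,0.005,0],[0,0.006,0],[0,0.006,0]], grip=[1,1,1,1,1,1,1])

```text
clock: 22.3
tool_pos: [0.4815, 0.2652, 0.0686]
eef_rot: [0.612, 0.791, 0.0, 0.0]
contact_force: [-3.5, -1.5, -0.9]
opening: 0.002
finger_force: 1.7
```

```bash
python3 - <<'E'
from h import *
state()
cams.snapshot('scene')
for n in('moving_squeeze','thumb_tab'): p=best('scene',n); print(n,p, st(p[0]) if p else '')
E
```

```text
t 22.3 stand mm [172.4043  -2.0796  68.6159] rotvec err [ 0.0002 -0.0001 -0.0002] F stand [-0.5937  3.732  -0.9081] M [-0.2992  0.6064 -0.133 ] op 0.2 ff 1.7260136868208065 q [-0.4025  0.9009 -0.3134  1.9171  0.6312  0.4219 -0.9362]
moving_squeeze (array([0.4783, 0.1736, 0.0625]), 0.7) [0.0845 0.024  0.0625]
thumb_tab (array([0.5045, 0.2594, 0.07  ]), 0.54) [ 0.161  -0.0229  0.07  ]
```

>>> jog_arm(turn=[[0,0,0],[0,0,0],[0,0,0],[0,0,0],[0,0,0],[0,0,0]], translation=[[0,0.001,0],[0,0.002,0],[0,0.003,0],[0,0.004,0],[0,0.005,0],[0,0.005,0]], grip=[1,1,1,1,1,1])

```text
clock: 23.2
tool_pos: [0.4863, 0.2664, 0.0686]
eef_rot: [0.612, 0.791, 0.0, -0.0]
contact_force: [-4.0, -1.8, 0.5]
opening: 0.004
finger_force: 1.9
```

```bash
python3 - <<'E'
from h import *
state()
cams.snapshot('scene')
for n in('moving_squeeze','thumb_tab'): p=best('scene',n); print(n,p, st(p[0]) if p else '')
E
```

```text
t 23.2 stand mm [172.3874  -6.9754  68.5764] rotvec err [ 0.     -0.0001 -0.0002] F stand [-0.783   4.2918  0.5448] M [-0.3766  0.7146 -0.043 ] op 0.3 ff 1.9147898995288415 q [-0.3963  0.9049 -0.3202  1.9024  0.6275  0.435  -0.9272]
moving_squeeze (array([0.4489, 0.1637, 0.059 ]), 0.44) [0.0823 0.0549 0.059 ]
thumb_tab None
```

>>> jog_arm(turn=[[0,0,0],[0,0,0],[0,0,0],[0,0,0],[0,0,0],[0,0,0],[0,0,0],[0,0,0],[0,0,0],[0,0,0],[0,0,0],[0,0,0]], translation=[[0,-0.006,0],[0,-0.012,0],[0,-0.018,0],[0,-0.024,0],[0,-0.03,0],[0,-0.034,0],[0,-0.034,-0.03],[0,-0.034,-0.06],[0,-0.034,-0.09],[0,-0.034,-0.12],[-0.04,-0.034,-0.15],[-0.04,-0.034,-0.15]], grip=[1,1,1,1,1,1,1,1,1,1,1,1])

```text
clock: 24.85
tool_pos: [0.4654, 0.2158, 0.2201]
eef_rot: [0.615, 0.789, 0.001, 0.002]
contact_force: [-0.1, -0.3, -0.7]
opening: 0.003
finger_force: 0.0
```

```bash
python3 - <<'E'
from h import *
state()
a=cams.snapshot('wrist')[:,:,::-1];b=cams.snapshot('scene')[:,:,::-1]
for n in('moving_squeeze','thumb_tab','board','stud_cap'):
  for c in('wrist','scene'): p=best(c,n); print(c,n,p, st(p[0]) if p else '')
b=cv2.resize(b[120:330,170:390],(400,382));cv2.imwrite('pics/end.png',np.hstack([a[:382,80:480],b]))
E
```

```text
t 24.85 stand mm [128.616   25.8918 220.1206] rotvec err [ 0.0034  0.0023 -0.0064] F stand [-0.2801  0.1361 -0.6983] M [-0.0147 -0.0807 -0.0667] op 0.3 ff 0.0 q [-0.2138  0.6342 -0.5033  1.9335  0.4718  0.6894 -0.7588]
wrist moving_squeeze (array([0.45  , 0.1574, 0.0607]), 0.76) [0.0759 0.0555 0.0607]
scene moving_squeeze (array([0.4483, 0.163 , 0.0584]), 0.4) [0.0818 0.0557 0.0584]
wrist thumb_tab (array([0.4868, 0.2608, 0.066 ]), 0.51) [ 0.1668 -0.0061  0.066 ]
scene thumb_tab (array([0.4832, 0.2573, 0.0702]), 0.62) [ 0.1643 -0.0017  0.0702]
wrist board None 
scene board (array([0.5336, 0.0864, 0.0248]), 0.6) [-0.0138 -0.0077  0.0248]
wrist stud_cap None 
scene stud_cap (array([ 0.688 , -0.0185, -0.0003]), 0.73) [-0.154  -0.1309 -0.0003]
```

View pics/end.png

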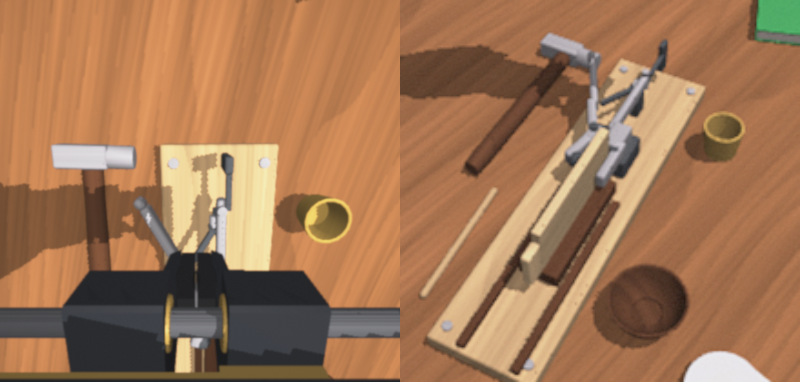

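The final pictures show the handle splayed open, left crop (140,205)–(180,255). The tab is back at rest at (228,165), the board is home, and the hammer, pen, bowl and inkpot have not moved. Handing in.

```bash
python3 -c "
from plant import r
print(r.finish_job())"
```

```text
the job is handed in; nothing more can be done
None
```

I handed the job in at about 25 s: the board is home, the pliers locked unaided and then sprang open from the lever, and the bystanders did not move; forces read at the end of each move were at most 18 N on a handle and about 4 N on the tab, and I inferred the stud is seated from the pliers locking fully, as no camera showed it directly.

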